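# Start the orbital shaker from its panel

### The arm

A 6-joint arm with a two-finger parallel gripper is mounted at the origin on a cart in front of the work surface, level with it; the furniture and walls round the work are solid. World frame = base frame: x ahead of the robot, y to its left, z up, the work surface at z = 0. Lengths are in mm, angles in rad, forces in N, time in s.
With the tool pointing down it reaches from about 350 to 775 mm from the base axis. Payload 7.3 kg.
Tool frame: the origin (TCP) lies between the finger pads; the fingertips stand 25 mm ahead of it and the grasp point (between the pads) lies 6 mm ahead of it; z points along the fingers, y is the line along which they close (so a half turn about z gives the same grasp; the last joint's range is limited). The gripper opens to 92 mm and grips with 3 to 60 N. Pads are 19 mm wide; open, the fingers measure 130 mm over their backs; the gripper's body (75 mm by 190 mm) begins 47 mm behind the grasp point.
Start: joints at [-1.347, 0.342, 1.524, -0, 1.275, -0.146], TCP at [189.773, -489.519, 251.741] pointing down, gripper open.
Joint ranges: [-2.53, 2.53], [-0.77, 2.02], [0.04, 2.7], [-1, 4.14], [0.28, 2.66], [-3.11, 3.11]. Speed limits (rad/s): [2.57, 2.57, 3.14, 3.14, 3.14, 3.14].

### API

Orientations are given as [roll, pitch, yaw] about the fixed x, y, z axes, in that order (R = Rz(yaw) Ry(pitch) Rx(roll)).
In Python, from plant import bot gives the robot as it stands.
- The arm moves only by the tool play_rows, never from a script. Its argument "commands" is a list of rows, each an object of numbers: "x", "y", "z": the shift along the tool's x, y, z in m; "twist": the turn about the tool's z in degrees. In form: [{"x": .., "y": .., "z": .., "twist": ..}, ...]. A call has exactly 8 rows; each row is the pose to reach, as a shift and turn from the pose commanded when the call began, along the tool's axes at that moment; what a row does not reach only later rows make up. A row lasts 1/10 s, in which the tool goes at most 50 mm and 8.59 degrees, less where a joint would pass 70% of its speed; a pose out of reach is approached as far as the arm can. A call with a gripper value outside its range is refused whole. "jaw" is the closure, from 0 (fully open) to 1 (shut), set as the call begins (left out, the last holds). The fingers move at their own pace and stop on an object; the grip force is fixed at half the most. Time passes only in rows, so rows that repeat a pose let the fingers close, or fill a call up. It gives the time, the measured TCP pose, the force, the opening and the grip force at its end, in the units of the state.
- bot.get_obs(): the state, without advancing time (a new reading comes with each control period).
- bot.capture(name): name is "side" or "top" or "wrist"; returns a dict with "pixels" (384x512x3 uint8, red, green, blue), "fx", "fy", "cx", "cy" (pixels), "k1" (the pictures are not rectified: a ray, as slopes to the right and down, at radius r is drawn at 1 + k1 r^2 times it, then the intrinsics apply), "eye" and "rotation" of the camera in the world. Camera axes: x right, y down, z forward; pixel columns grow to the right and rows downward; lengths in mm; the calibration is good to about 2 mm. A picture is of the moment at which its call begins. There is no depth.
- bot.close_job(): hands the job in; it is judged then, once.
The state is a dict: "time": time; "joint_positions": joint angles; "dq": joint speeds; "tau": joint torques, N m; "tool_pos": TCP position; "tcp_rot": TCP orientation; "contact_force": force on the tool from outside, world axes, zero at the start; "moment": the same for the moment, N m; "grip_width": finger opening in mm; "finger_force": force on a finger pad.
Only numpy, scipy, OpenCV 4.12 (cv2) and the standard library are available. Lean on these libraries where they do the work, as an engineer would, in place of code of your own. Each camera call takes 0.05 s, during which the arm holds its last target. There are 200 camera calls.

### The job

Start the orbital shaker from its control panel, using only your closed fingertips: first tip the black rocker switch fully over to its white-marked side, then push the blue latching key all the way down so that it stays down, then press the green start button all the way in and let it spring back. Keep to that order, do not press the red stop button, and do not shift, tip or lift the jars on the platform or the brass weight and the grey clamp beside the shaker.

Things in the scene. Friction and masses are not known exactly. Their poses are not given: they have to be found in the camera images.
- shaker: White shaker, fixed. Origin on the worktop (z = 0) under the middle of its control deck; x points from the deck to the sample platform (away from the robot, turned up to 15 degrees), y along the row of controls. Deck 92 x 250 mm with four grey modules (54 mm wide, tops 42 mm high) at y = 87, 29, -29, -87 mm, in any order. Platform 136 x 200 mm, centre x = 122 mm, mat 52 mm, rail 70 mm high.
- rocker (a joint): Black rocker switch, hinged along the shaker's y axis: 0 = off (half nearer the robot raised), 0.40 rad = fully on (half nearer the robot pressed down to level, 48 mm above the worktop, other half raised). Stays where it is left; starts between 0 and 0.05. About 2 N on the marked point moves it; it stops hard at 0.40.
- rocker_on_half (a point): The white line on the black rocker's half nearer the robot, where it is pressed: on its surface, 22 mm from the middle of the rocker, which is 68 x 32 mm. Moves with the rocker: 57 mm above the worktop when off, 48 mm when fully on.
- blue_key (a joint): Round blue latching key: 0 = up, 0.007 m = fully down (hard stop). Starts between 0 and 0.0012. No spring; it slides down under about 3 N and stays where it is left.
- blue_key_top (a point): Centre of the top of the blue key, a round cap 32 mm across; 54 mm above the worktop when up, 47 mm when fully down.
- green_button (a joint): Round green start button: 0 = released, 0.007 m = fully in (hard stop). Spring return; begins to move at 1.5 N, fully in at about 4 N.
- green_button_top (a point): Centre of the top of the green button, a round cap 32 mm across; 54 mm above the worktop when released.
- red_button (a joint): Round red stop button: 0 = released, 0.007 m = fully in. Same spring as the green one. Not to be pressed.
- red_button_top (a point): Centre of the top of the red button, a round cap 32 mm across; 54 mm above the worktop.
- brown_jar: Loose brown sample jar with black lid, 54 mm across, 65 mm tall, standing on the shaker platform; origin at the centre of its underside. Leave it alone.
- green_jar: Loose green sample jar with blue lid, 49 mm across, 58 mm tall, standing on the shaker platform; origin at the centre of its underside. Leave it alone.
- brass_weight: Loose brass weight, 29 mm across, 44 mm tall, on the worktop to the left (+y) of the deck; origin at the centre of its underside. Leave it alone.
- boss: Loose grey boss-head clamp, 48 x 32 x 30 mm, on the worktop to the right (-y) of the deck; origin at the centre of its underside. Leave it alone.

How it is judged:
By the outcome, as a careful person would: the job done as asked, in the order asked, and still so for the second after the job is handed in, with the robot touching nothing.
It also fails if it takes over 38 s, if anything falls off the work surface, if the arm or the gripper's body presses on something with over 40 N, if the wrist force passes 120 N, or if a joint passes its speed limit or range.

## Working session

There is one attempt and no reset: what is moved stays moved. The work goes in short steps, Python scripts to look and compute and a tool call to move; the robot and the scene stay as the last step left them, time stands still between calls to the robot, and variables do not carry over. Pictures are saved under pics/ and viewed, at most 10 in all, crops included, and the job is handed in when it is done.

Besides the shell and the picture viewer there is one more tool, called after ">>>" by a JSON object that holds its "fn" and its "kwargs". play_rows: Moves the arm, as the interface text tells. Its arguments: {"type":"object","properties":{"commands":{"type":"array"},"jaw":{"type":"number"}},"required":["commands"]}

```bash
mkdir -p pics; cat > h.py <<'E'
import numpy as np, cv2
from plant import bot
def cap(n,f):
    c=bot.capture(n); cv2.imwrite('pics/'+f,cv2.cvtColor(c['pixels'],cv2.COLOR_RGB2BGR))
    return c
def pix2z(c,u,v,z):
    K=np.array([[c['fx'],0,c['cx']],[0,c['fy'],c['cy']],[0,0,1.]])
    s=np.array([(u-c['cx'])/c['fx'],(v-c['cy'])/c['fy']]); p=s.copy()
    for _ in range(30): p=s/(1+c['k1']*(p@p))
    d=np.array(c['rotation'])@np.array([p[0],p[1],1]); e=np.array(c['eye'])
    return e+d*(z-e[2])/d[2]
E
python3 - <<'E'
from h import *
import pickle
for n in('top','side'):
    c=cap(n,n+'0.png'); pickle.dump(c,open(n+'0.pkl','wb')); print(n,c['eye'],c['fx'],c['k1'])
o=bot.get_obs(); print(o)
E
```

```text
top [340.68311301 -47.33535674 915.330944  ] 420.33588214290813 -0.10265087893057283
side [299.17339066 718.64739881 571.0551077 ] 390.26077379098683 0.004371220716464789
{'time': 0.1, 'joint_positions': array([-1.34699001e+00,  3.42667179e-01,  1.52488155e+00, -9.01820275e-06,
        1.27535588e+00, -1.46015400e-01]), 'dq': array([ 0.0011634 , -0.00314365, -0.00215305,  0.00075205, -0.0008842 ,
       -0.00074515]), 'tau': array([ 2.83980822e-03, -4.32004237e+01, -2.44692582e+01,  7.18077784e-02,
        5.26098534e-02, -6.35492120e-05]), 'tool_pos': array([ 189.70465358, -489.20708861,  251.12102454]), 'tcp_rot': array([-3.14029341e+00, -1.82352489e-04,  3.69824230e-01]), 'contact_force': array([-0.50974885, -0.15807421, -0.26230759]), 'moment': array([ 0.00458895,  0.00636079, -0.0046617 ]), 'finger_force': 0.0, 'grip_width': 92.03716698706235}
```

View pics/top0.png

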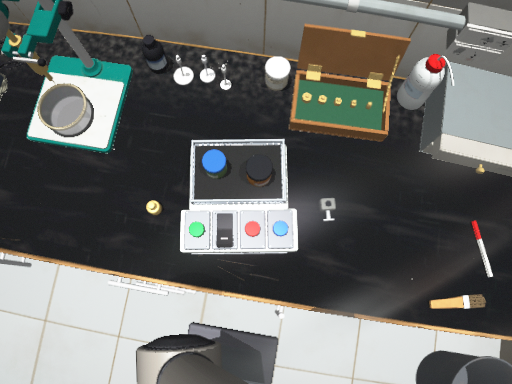

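View pics/side0.png

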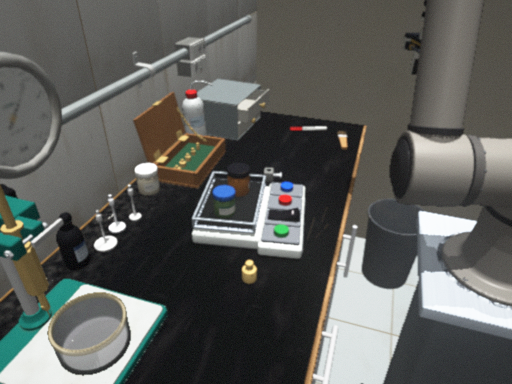

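The top view shows, left to right (+y to -y): green (197,229), rocker (225,230), red (253,229) and blue (280,228). The jars are at (214,162) and (259,170), the weight at (153,208) and the clamp at (328,207). I'll enlarge the panel.

```bash
python3 - <<'E'
from h import *
i=cv2.imread('pics/top0.png')[195:265,170:310]
cv2.imwrite('pics/crop.png',cv2.resize(i,None,fx=5,fy=5,interpolation=cv2.INTER_CUBIC))
E
```

```text
(no output)
```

View pics/crop.png

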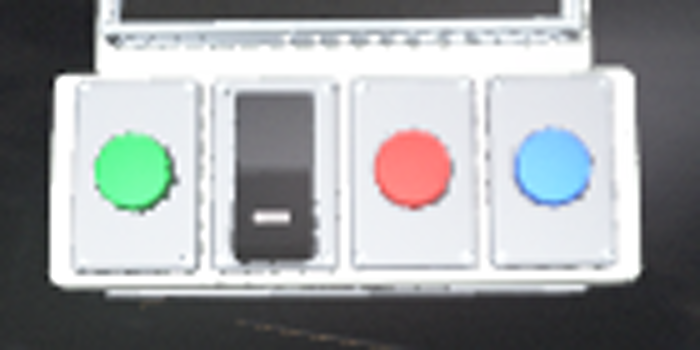

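```bash
cat >> h.py <<'E'
def delta(tgt,yaw=None):
    """tool-axis shift (m) and twist (deg) from the current measured pose, tool vertical"""
    from scipy.spatial.transform import Rotation as R
    o=bot.get_obs(); r=R.from_euler('xyz',o['tcp_rot']); d=r.inv().apply(np.array(tgt)-o['tool_pos'])/1e3
    return d.round(4), None if yaw is None else round(-np.degrees(yaw-o['tcp_rot'][2]),2)
E
python3 - <<'E'
from h import *
import pickle
c=pickle.load(open('top0.pkl','rb'))
P={}
for n,x,y,z in [('green',134,172,54),('line',271,217,57),('red',413,169,54),('blue',552,166,54)]:
    P[n]=pix2z(c,170+(x+.5)/5-.5,195+(y+.5)/5-.5,z); print(n,P[n].round(1))
d=P['green']-P['blue']; th=np.arctan2(-d[0],d[1]); print('yaw',th,np.linalg.norm(d))
m=(P['green']+P['red']+P['blue'])/3
print('line in shaker', (np.array([np.cos(th),np.sin(th)])@(P['line']-m)[:2]))
for n,u,v,z in[('bj',259,162,117),('gj',214,156,110),('weight',153,204,44),('boss',328,203,30)]: print(n,pix2z(c,u,v,z).round(0))
s=pickle.load(open('side0.pkl','rb'))
for n,u,v in[('green',281,230),('red',285,200),('blue',287,186.5)]: print('side',n,pix2z(s,u,v,54).round(1))
print(delta([P['line'][0],P['line'][1],250],th))
E
```

```text
Traceback (most recent call last):
  File "h.py", line 11, in pix2z
    return e+d*(z-e[2])/d[2]
                        ~^^^
IndexError: invalid index to scalar variable.
```

```bash
sed -i "s/d=np.array(c\['rotation'\])@np.array(\[p\[0\],p\[1\],1\])/d=R.from_euler('xyz',c['rotation']).apply([p[0],p[1],1])/; 1a from scipy.spatial.transform import Rotation as R" h.py
sed -i '/^    from scipy/d' h.py
cat > m.py <<'E'
from h import *
import pickle
c=pickle.load(open('top0.pkl','rb')); print(c['rotation'])
P={}
for n,x,y,z in [('green',134,172,54),('line',271,217,57),('red',413,169,54),('blue',552,166,54)]:
    P[n]=pix2z(c,170+(x+.5)/5-.5,195+(y+.5)/5-.5,z); print(n,P[n].round(1))
d=P['green']-P['blue']; th=np.arctan2(-d[0],d[1]); print('yaw',th,np.linalg.norm(d))
m=(P['green']+P['red']+P['blue'])/3
print('line in shaker', (np.array([np.cos(th),np.sin(th)])@(P['line']-m)[:2]))
for n,u,v,z in[('bj',259,162,117),('gj',214,156,110),('weight',153,204,44),('boss',328,203,30)]: print(n,pix2z(c,u,v,z).round(0))
s=pickle.load(open('side0.pkl','rb'))
for n,u,v in[('green',281,230),('red',285,200),('blue',287,186.5)]: print('side',n,pix2z(s,u,v,54).round(1))
print(delta([P['line'][0],P['line'][1],250],th))
E
python3 m.py
```

```text
[-2.91209694e+00 -1.34294108e-03 -1.40279151e+00]
green [439.6  87.5  54. ]
line [430.6  28.   57. ]
red [460.3 -25.9  54. ]
blue [471.1 -82.3  54. ]
yaw 0.18332429297925 172.68428402239698
line in shaker -19.614124932034787
bj [584. -19. 117.]
gj [584.  73. 110.]
weight [477. 191.  44.]
boss [ 545. -177.   30.]
side green [437.8  95.5  54. ]
side red [457.2 -14.1  54. ]
side blue [466.9 -72.1  54. ]
(array([ 0.4116, -0.3952,  0.0017]), np.float64(10.69))
```

```bash
python3 - <<'E'
from h import *
import pickle
box={'top':{'green':(185,215,215,245),'red':(240,215,265,245),'blue':(268,215,295,245)},'side':{'green':(268,220,296,242),'red':(274,192,298,208),'blue':(276,178,298,195)}}
for n in box:
    c=pickle.load(open(n+'0.pkl','rb')); h=cv2.cvtColor(c['pixels'],cv2.COLOR_RGB2HSV)
    for k,(a,b,d,e) in box[n].items():
        m=(h[b:e,a:d,1]>110)&(h[b:e,a:d,2]>80); v,u=np.nonzero(m); u=u.mean()+a; v=v.mean()+b
        print(n,k,m.sum(),round(u,1),round(v,1),pix2z(c,u,v,54).round(1))
E
```

```text
top green 177 196.1 229.0 [439.6  88.1  54. ]
top red 171 252.0 228.4 [460.2 -25.5  54. ]
top blue 154 280.4 228.0 [470.9 -83.2  54. ]
side green 141 281.0 230.0 [437.9  95.5  54. ]
side red 114 284.8 199.3 [458.4 -16.9  54. ]
side blue 113 286.4 185.7 [469.2 -74.9  54. ]
```

>>> {"fn": "play_rows", "kwargs": {"commands": [{"x": 0.045,"y": 0,"z": 0,"twist": 0},{"x": 0.09,"y": 0,"z": 0,"twist": 0},{"x": 0.13,"y": -0.02,"z": 0,"twist": 2},{"x": 0.165,"y": -0.05,"z": 0,"twist": 4},{"x": 0.2,"y": -0.085,"z": 0,"twist": 6},{"x": 0.23,"y": -0.12,"z": 0,"twist": 8},{"x": 0.26,"y": -0.155,"z": 0,"twist": 10},{"x": 0.29,"y": -0.19,"z": 0,"twist": 10.7}], "jaw": 1}}

```text
time: 0.9
tool_pos: [391.6, -205.6, 251.5]
tcp_rot: [-3.141, 0.0, 0.182]
contact_force: [0.5, 0.0, -0.3]
grip_width: 32.3
finger_force: 0.0
```

```bash
python3 - <<'E'
from h import *
o=bot.get_obs(); print(o['time'],o['tool_pos'],o['tcp_rot'],o['grip_width']); print(delta([429,28,200],.184))
E
```

```text
0.9 [ 391.63057594 -205.62448043  251.50141352] [-3.14130518e+00  2.57440123e-04  1.81673944e-01] 32.30051697281168
(array([ 0.079 , -0.223 ,  0.0515]), np.float64(-0.13))
```

>>> {"fn": "play_rows", "kwargs": {"commands": [{"x": 0.015,"y": -0.04,"z": 0,"twist": 0},{"x": 0.03,"y": -0.08,"z": 0.01,"twist": 0},{"x": 0.045,"y": -0.12,"z": 0.02,"twist": 0},{"x": 0.06,"y": -0.16,"z": 0.03,"twist": 0},{"x": 0.07,"y": -0.195,"z": 0.04,"twist": 0},{"x": 0.079,"y": -0.223,"z": 0.0515,"twist": 0},{"x": 0.079,"y": -0.223,"z": 0.0515,"twist": 0},{"x": 0.079,"y": -0.223,"z": 0.0515,"twist": 0}]}}

```text
time: 1.7
tool_pos: [428.4, 26.5, 199.9]
tcp_rot: [3.142, 0.001, 0.185]
contact_force: [0.1, -0.7, 0.0]
grip_width: 0.4
finger_force: 0.0
```

```bash
python3 - <<'E'
from h import *
import pickle
c=cap('wrist','w1.png'); pickle.dump(c,open('w1.pkl','wb')); o=bot.get_obs(); print(o['time'],o['tool_pos'],o['tcp_rot'],o['grip_width'],c['eye'])
E
```

```text
1.75 [428.59399523  25.8562934  200.21233792] [3.14125428e+00 2.72890478e-04 1.83606767e-01] 0.4619087597525301 [496.81106111  40.07702488 332.7891069 ]
```

View pics/w1.png

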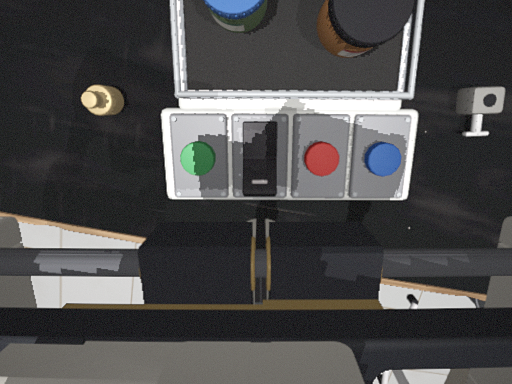

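The wrist view shows green at (197,158), the rocker line at (260,182), red at (322,159) and blue at (383,159). The row is square to the tool.

```bash
python3 - <<'E'
from h import *
import pickle
c=pickle.load(open('w1.pkl','rb'))
h=cv2.cvtColor(c['pixels'],cv2.COLOR_RGB2HSV)
for k,(a,d) in {'green':(178,217),'red':(303,342),'blue':(364,404)}.items():
    m=(h[135:185,a:d,1]>130); v,u=np.nonzero(m); u=u.mean()+a; v=v.mean()+135
    print(k,m.sum(),u.round(1),v.round(1),pix2z(c,u,v,54).round(1))
print('line',pix2z(c,260,182,57).round(1)); print(delta([428.5,29,90],.184))
E
```

```text
green 282 202.6 159.6 [442.6  83.9  54. ]
red 909 321.2 158.3 [463.7 -23.1  54. ]
blue 953 382.4 158.4 [474.1 -78.8  54. ]
line [432.1  28.2  57. ]
(array([ 0.0005, -0.0031,  0.1102]), np.float64(-0.02))
```

>>> {"fn": "play_rows", "kwargs": {"commands": [{"x": 0.002,"y": -0.002,"z": 0.03,"twist": 0},{"x": 0.002,"y": -0.002,"z": 0.06,"twist": 0},{"x": 0.002,"y": -0.002,"z": 0.09,"twist": 0},{"x": 0.002,"y": -0.002,"z": 0.105,"twist": 0},{"x": 0.002,"y": -0.002,"z": 0.11,"twist": 0},{"x": 0.002,"y": -0.002,"z": 0.113,"twist": 0},{"x": 0.002,"y": -0.002,"z": 0.113,"twist": 0},{"x": 0.002,"y": -0.002,"z": 0.113,"twist": 0}]}}

```text
time: 2.55
tool_pos: [430.8, 28.1, 88.0]
tcp_rot: [3.141, -0.002, 0.183]
contact_force: [0.4, 0.6, -0.6]
grip_width: 0.2
finger_force: 0.0
```

```bash
python3 - <<'E'
from h import *
c=cap('wrist','w2.png'); o=bot.get_obs(); print(o['time'],o['tool_pos'],o['contact_force']); print(delta([430,28.3,73],.184))
E
```

```text
2.6 [430.77167081  28.23573451  88.02417514] [-0.51330431 -0.538951    0.52953759]
(array([-0.0008, -0.0002,  0.015 ]), np.float64(-0.07))
```

View pics/w2.png

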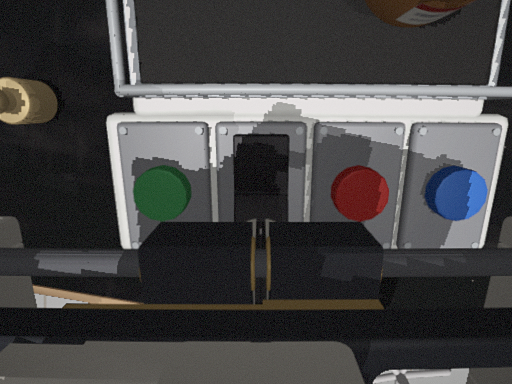

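The fingertips are centred on the rocker column (u≈261). Green is at (162,193), red (360,193) and blue (456,193). Pressing slowly now.

>>> {"fn": "play_rows", "kwargs": {"commands": [{"x": 0,"y": 0,"z": 0.004,"twist": 0},{"x": 0,"y": 0,"z": 0.007,"twist": 0},{"x": 0,"y": 0,"z": 0.009,"twist": 0},{"x": 0,"y": 0,"z": 0.011,"twist": 0},{"x": 0,"y": 0,"z": 0.013,"twist": 0},{"x": 0,"y": 0,"z": 0.0145,"twist": 0},{"x": 0,"y": 0,"z": 0.015,"twist": 0},{"x": 0,"y": 0,"z": 0.015,"twist": 0}]}}

```text
time: 3.4
tool_pos: [429.9, 28.5, 72.6]
tcp_rot: [3.142, 0.0, 0.183]
contact_force: [-3.7, -0.3, 9.9]
grip_width: 0.5
finger_force: 4.8
```

```bash
python3 - <<'E'
from h import *
import pickle
c=bot.capture('wrist'); o=bot.get_obs(); print(o['time'],o['tool_pos'],o['contact_force'])
E
```

```text
3.45 [429.96162977  28.4525983   72.61101639] [-3.83054546 -0.55004472  9.7265611 ]
```

>>> {"fn": "play_rows", "kwargs": {"commands": [{"x": 0,"y": 0,"z": 0.0005,"twist": 0},{"x": 0,"y": 0,"z": 0.001,"twist": 0},{"x": 0,"y": 0,"z": 0.0015,"twist": 0},{"x": 0,"y": 0,"z": 0.0015,"twist": 0},{"x": 0,"y": 0,"z": 0.0015,"twist": 0},{"x": 0,"y": 0,"z": 0.0015,"twist": 0},{"x": 0,"y": 0,"z": 0.0015,"twist": 0},{"x": 0,"y": 0,"z": 0.0015,"twist": 0}]}}

```text
time: 4.25
tool_pos: [430.0, 28.5, 72.3]
tcp_rot: [3.141, -0.0, 0.183]
contact_force: [-8.3, -0.1, 24.7]
grip_width: 0.3
finger_force: 12.8
```

>>> {"fn": "play_rows", "kwargs": {"commands": [{"x": 0,"y": 0,"z": -0.002,"twist": 0},{"x": 0,"y": 0,"z": -0.01,"twist": 0},{"x": -0.01,"y": 0,"z": -0.03,"twist": 0},{"x": -0.03,"y": 0,"z": -0.06,"twist": 0},{"x": -0.05,"y": 0,"z": -0.08,"twist": 0},{"x": -0.05,"y": 0,"z": -0.08,"twist": 0},{"x": -0.05,"y": 0,"z": -0.08,"twist": 0},{"x": -0.05,"y": 0,"z": -0.08,"twist": 0}]}}

```text
time: 5.05
tool_pos: [381.5, 19.4, 150.1]
tcp_rot: [-3.142, 0.0, 0.183]
contact_force: [0.9, -0.1, -0.3]
grip_width: 0.3
finger_force: 0.0
```

```bash
python3 - <<'E'
from h import *
import pickle
c=cap('wrist','w3.png'); pickle.dump(c,open('w3.pkl','wb')); o=bot.get_obs(); print(o['time'],o['tool_pos'],o['contact_force'])
i=cv2.imread('pics/w3.png')[60:210,130:430]; cv2.imwrite('pics/w3c.png',cv2.resize(i,None,fx=2.6,fy=2.6,interpolation=cv2.INTER_CUBIC))
E
```

```text
5.1 [381.41235927  19.38311239 149.95340904] [-0.1176595  -1.51427069 -0.77331452]
```

View pics/w3c.png

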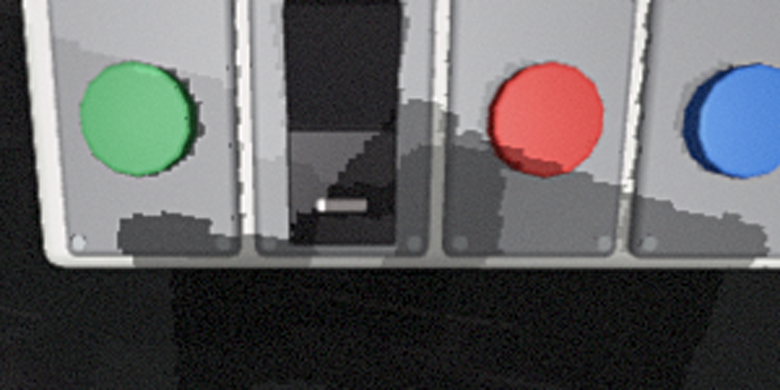

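The near half of the rocker is now level and lit, so it is on; the stop was reached at tip height 47 mm with 25 N. Green is at crop (137,118), red (546,119) and blue at the right edge. Next, locate blue and green.

```bash
python3 - <<'E'
from h import *
import pickle
c=pickle.load(open('w3.pkl','rb'))
h=cv2.cvtColor(c['pixels'],cv2.COLOR_RGB2HSV)
for k,(a,d) in {'green':(155,210),'red':(312,368),'blue':(385,450)}.items():
    m=(h[75:135,a:d,1]>100); v,u=np.nonzero(m); u=u.mean()+a; v=v.mean()+75
    print(k,m.sum(),u.round(1),v.round(1),pix2z(c,u,v,54).round(1))
print(pix2z(c,182.7,105.4,54),pix2z(c,261.2,138.8,48))
print(delta([472.5,-81,130],.184))
E
```

```text
green 836 178.7 105.6 [441.6  91.4  54. ]
red 1538 339.5 105.7 [462.7 -23.3  54. ]
blue 1631 416.3 106.1 [472.9 -78.7  54. ]
[442.297515    88.52924232  54.        ] [428.3743445   28.07558577  48.        ]
(array([0.0713, 0.1153, 0.0199]), np.float64(-0.05))
```

>>> {"fn": "play_rows", "kwargs": {"commands": [{"x": 0.02,"y": 0.03,"z": 0,"twist": 0},{"x": 0.045,"y": 0.07,"z": 0,"twist": 0},{"x": 0.065,"y": 0.1,"z": 0.01,"twist": 0},{"x": 0.0715,"y": 0.1143,"z": 0.03,"twist": 0},{"x": 0.0715,"y": 0.1143,"z": 0.05,"twist": 0},{"x": 0.0715,"y": 0.1143,"z": 0.06,"twist": 0},{"x": 0.0715,"y": 0.1143,"z": 0.062,"twist": 0},{"x": 0.0715,"y": 0.1143,"z": 0.062,"twist": 0}]}}

```text
time: 5.9
tool_pos: [472.1, -79.7, 88.5]
tcp_rot: [-3.141, 0.001, 0.184]
contact_force: [0.5, 0.0, 0.0]
grip_width: 0.3
finger_force: 0.0
```

```bash
python3 - <<'E'
from h import *
c=cap('wrist','w4.png'); o=bot.get_obs(); print(o['time'],o['tool_pos'],o['contact_force']); print(delta([472.5,-80,72],.184))
E
```

```text
5.95 [472.42156682 -79.7914741   89.04462872] [-0.65453229  0.5591858  -0.11440573]
(array([0.    , 0.0002, 0.017 ]), np.float64(-0.02))
```

View pics/w4.png

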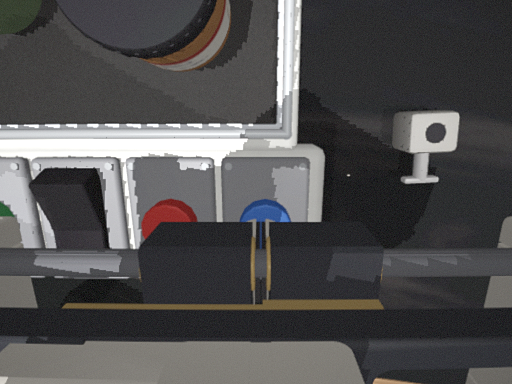

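Blue is at u≈265, with the tips at 261, so it is centred to about 2 mm; the rocker's far half is raised. Pressing.

>>> {"fn": "play_rows", "kwargs": {"commands": [{"x": 0,"y": 0.001,"z": 0.006,"twist": 0},{"x": 0,"y": 0.001,"z": 0.009,"twist": 0},{"x": 0,"y": 0.001,"z": 0.011,"twist": 0},{"x": 0,"y": 0.001,"z": 0.013,"twist": 0},{"x": 0,"y": 0.001,"z": 0.015,"twist": 0},{"x": 0,"y": 0.001,"z": 0.0165,"twist": 0},{"x": 0,"y": 0.001,"z": 0.018,"twist": 0},{"x": 0,"y": 0.001,"z": 0.018,"twist": 0}]}}

```text
time: 6.75
tool_pos: [472.5, -81.0, 72.1]
tcp_rot: [3.141, -0.001, 0.183]
contact_force: [-4.5, 2.4, 17.6]
grip_width: 0.3
finger_force: 8.9
```

>>> {"fn": "play_rows", "kwargs": {"commands": [{"x": 0,"y": 0,"z": 0.0003,"twist": 0},{"x": 0,"y": 0,"z": 0.0006,"twist": 0},{"x": 0,"y": 0,"z": 0.0008,"twist": 0},{"x": 0,"y": 0,"z": 0.001,"twist": 0},{"x": 0,"y": 0,"z": 0.001,"twist": 0},{"x": 0,"y": 0,"z": 0.001,"twist": 0},{"x": 0,"y": 0,"z": 0.001,"twist": 0},{"x": 0,"y": 0,"z": 0.001,"twist": 0}]}}

```text
time: 7.55
tool_pos: [472.5, -81.0, 71.9]
tcp_rot: [3.141, -0.001, 0.183]
contact_force: [-8.1, 2.7, 28.3]
grip_width: 0.5
finger_force: 13.7
```

>>> {"fn": "play_rows", "kwargs": {"commands": [{"x": 0,"y": 0,"z": -0.003,"twist": 0},{"x": 0,"y": 0,"z": -0.03,"twist": 0},{"x": 0,"y": 0,"z": -0.06,"twist": 0},{"x": 0,"y": -0.04,"z": -0.06,"twist": 0},{"x": 0,"y": -0.085,"z": -0.06,"twist": 0},{"x": 0,"y": -0.13,"z": -0.06,"twist": 0},{"x": 0,"y": -0.173,"z": -0.06,"twist": 0},{"x": 0,"y": -0.173,"z": -0.06,"twist": 0}]}}

```text
time: 8.35
tool_pos: [439.3, 93.0, 129.5]
tcp_rot: [-3.141, 0.001, 0.188]
contact_force: [0.4, -0.2, -0.9]
grip_width: 0.4
finger_force: 0.0
```

>>> {"fn": "play_rows", "kwargs": {"commands": [{"x": 0,"y": 0,"z": 0.02,"twist": 0},{"x": 0,"y": 0,"z": 0.035,"twist": 0},{"x": 0,"y": 0,"z": 0.04,"twist": 0},{"x": 0,"y": 0,"z": 0.042,"twist": 0},{"x": 0,"y": 0,"z": 0.042,"twist": 0},{"x": 0,"y": 0,"z": 0.042,"twist": 0},{"x": 0,"y": 0,"z": 0.042,"twist": 0},{"x": 0,"y": 0,"z": 0.042,"twist": 0}]}}

```text
time: 9.15
tool_pos: [441.1, 89.0, 88.1]
tcp_rot: [3.141, -0.001, 0.183]
contact_force: [-1.0, -0.6, 0.3]
grip_width: 0.3
finger_force: 0.0
```

```bash
python3 - <<'E'
from h import *
c=cap('wrist','w5.png'); o=bot.get_obs(); print(o['time'],o['tool_pos'],o['contact_force']); print(delta([441.5,88.8,72],.184))
E
```

```text
9.2 [441.01283073  89.0326803   88.00641362] [ 0.79649728 -0.1537184   0.25783171]
(array([0.0004, 0.0003, 0.016 ]), np.float64(-0.06))
```

View pics/w5.png

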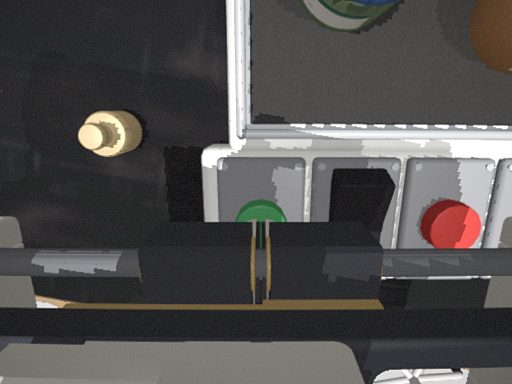

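Green is centred under the tips (u≈261). Pressing and holding briefly.

>>> {"fn": "play_rows", "kwargs": {"commands": [{"x": 0,"y": 0,"z": 0.006,"twist": 0},{"x": 0,"y": 0,"z": 0.009,"twist": 0},{"x": 0,"y": 0,"z": 0.011,"twist": 0},{"x": 0,"y": 0,"z": 0.013,"twist": 0},{"x": 0,"y": 0,"z": 0.015,"twist": 0},{"x": 0,"y": 0,"z": 0.017,"twist": 0},{"x": 0,"y": 0,"z": 0.018,"twist": 0},{"x": 0,"y": 0,"z": 0.018,"twist": 0}]}}

```text
time: 10.0
tool_pos: [440.9, 89.1, 71.7]
tcp_rot: [3.141, -0.001, 0.183]
contact_force: [-8.8, -0.7, 29.1]
grip_width: 0.2
finger_force: 14.6
```

Fully in: 29 N, with the tip at 46.7 mm. Now release and back off.

>>> {"fn": "play_rows", "kwargs": {"commands": [{"x": 0,"y": 0,"z": -0.003,"twist": 0},{"x": 0,"y": 0,"z": -0.02,"twist": 0},{"x": -0.01,"y": 0,"z": -0.06,"twist": 0},{"x": -0.03,"y": 0.03,"z": -0.1,"twist": 0},{"x": -0.05,"y": 0.06,"z": -0.13,"twist": 0},{"x": -0.05,"y": 0.07,"z": -0.13,"twist": 0},{"x": -0.05,"y": 0.07,"z": -0.13,"twist": 0},{"x": -0.05,"y": 0.07,"z": -0.13,"twist": 0}]}}

```text
time: 10.8
tool_pos: [404.1, 11.5, 198.8]
tcp_rot: [-3.141, 0.001, 0.182]
contact_force: [-0.3, -0.0, -0.2]
grip_width: 0.5
finger_force: 0.0
```

```bash
python3 - <<'E'
from h import *
c=cap('wrist','w6.png'); o=bot.get_obs(); print(o['time'],o['tool_pos'],o['contact_force'])
E
```

```text
10.85 [403.97921686  11.79187892 198.54057295] [-0.31154233 -0.6055791  -0.57296089]
```

View pics/w6.png

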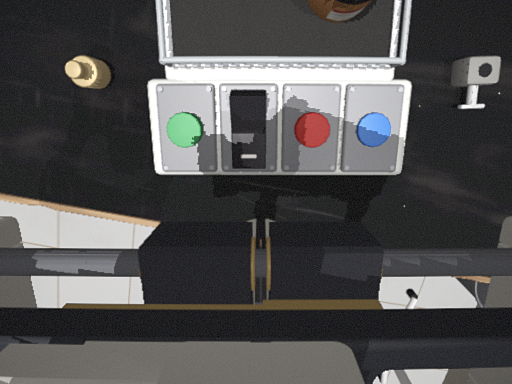

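The rocker is on (line at (249,156)), green (184,130) has sprung back, blue (374,130) looks lower, and the weight and clamp haven't moved. Handing in.

```bash
python3 -c "
from plant import bot
print(bot.close_job())"
```

```text
the job is handed in; nothing more can be done
None
```

The job is handed in, with no verdict returned: I tipped the rocker fully on, pushed the blue key down to its stop, then pressed the green button fully in and released it, without pressing the red button or moving the jars, weight or clamp; it took about 11 s.

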